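Peel the top serving tray off its sticky stack and present it over the order pad

ROBOT

A 7-joint arm with a two-finger parallel gripper is mounted at the origin on a cart in front of the work surface, level with it; the furniture and walls round the work are solid. World frame = base frame: x ahead of the robot, y to its left, z up, the work surface at z = 0. Lengths are in m, angles in degrees, forces in N, time in s.
With the tool pointing down it reaches from about 0.425 to 0.875 m from the base axis. Payload 4.7 kg.
Tool frame: the origin (TCP) lies between the finger pads; the fingertips stand 8 mm ahead of it and the grasp point (between the pads) lies 11 mm behind it (env.tip_extent is the distance from the TCP to the fingertips, in m); z points along the fingers, y is the line along which they close (so a half turn about z gives the same grasp; the last joint's range is limited). The gripper opens to 87 mm and grips with 3 to 60 N. Pads are 19 mm wide; open, the fingers measure 117 mm over their backs; the gripper's body (75 mm by 190 mm) begins 51 mm behind the grasp point.
Start: joints at [65.151, 18.392, -4.016, 83.108, 1.295, 78.541, -3.26], TCP at [0.281, -0.586, 0.231] pointing down, gripper open.
Joint ranges: [-163.93, 163.93], [-17.29, 119.83], [-79.2, 71.16], [3.27, 140.29], [-89.18, 269.18], [5.43, 117.66], [-154.24, 154.24]. Speed limits (degrees/s): [147.25, 147.25, 180, 180, 180, 180, 180].

INTERFACE

Orientations are given as [roll, pitch, yaw] about the fixed x, y, z axes, in that order (R = Rz(yaw) Ry(pitch) Rx(roll)).
In Python, from cell import sensors, vision, workorder, env gives the robot as it stands.
- The arm moves only by the tool drive_tool, never from a script. Its argument "moves" is a list of rows, each an object of numbers: "x", "y", "z": the shift along the tool's x, y, z in mm; "rx", "ry", "rz": the turn, a rotation vector about the tool's x, y, z in rad; "fingers": the closure, from -1 (fully open) to 1 (shut). In form: [{"x": .., "y": .., "z": .., "rx": .., "ry": .., "rz": .., "fingers": ..}, ...]. A call has 1 to 20 rows; each row is the pose to reach, as a shift and turn from the pose commanded when the call began, along the tool's axes at that moment; what a row does not reach only later rows make up. A row lasts 1/8 s, in which the tool goes at most 62.5 mm and 10.7 degrees, less where a joint would pass 70% of its speed; a pose out of reach is approached as far as the arm can. A call with a gripper value outside its range is refused whole. The fingers move at their own pace and stop on an object; "force" is the grip in N (left out, the last holds). Time passes only in rows, so rows that repeat a pose let the fingers close. It gives the time, the measured TCP pose, the force, the opening and the grip force at its end, in the units of the state.
- sensors.get_obs(): the state, without advancing time (a new reading comes with each control period).
- vision.read_camera(name): name is "scene" or "top"; returns a dict with "image" (384x512x3 uint8, red, green, blue), "fx", "fy", "cx", "cy" (pixels), "R" (3x3) and "t" (3): a world point X has camera coordinates R X + t. Camera axes: x right, y down, z forward; pixel columns grow to the right and rows downward; lengths in m; the calibration is good to about 2 mm. A picture is of the moment at which its call begins. There is no depth.
- workorder.sign_off(): hands the job in; it is judged then, once.
The state is a dict: "time_s": time; "qpos": joint angles; "joint_velocities": joint speeds; "effort": joint torques, N m; "tool_pos": TCP position; "tool_rot": TCP orientation; "force": force on the tool from outside, world axes, zero at the start; "wrist_torque": the same for the moment, N m; "grip_width": finger opening in m; "grasp_force": force on a finger pad.
Only numpy, scipy, OpenCV 4.12 (cv2) and the standard library are available. Lean on these libraries where they do the work, as an engineer would, in place of code of your own. Each camera call takes 0.05 s, during which the arm holds its last target. There are 200 camera calls.

TASK

One of the two stacks of grey serving trays has a top tray with an upright pull tab at one corner; it is stuck to the tray below. Take that tab and peel the tray off: lift the tabbed corner first so that the tray tips clearly while the corner diagonally opposite still rests in the stack, then take it off, leaving the lower trays, the other stack and the shakers, tape and jug where they stand. Finish while holding the tray by its tab, level and right way up, centred over the order pad, at least a hand's breadth (10 cm) but no more than 30 cm above the counter and clear of everything; do not put it down or let go.

Things in the scene. Friction and masses are not known exactly. Their poses are not given: they have to be found in the camera images.
- tray: the tray to peel: grey plastic, 130 (x) x 180 (y) mm over its rim and 30 mm deep, 0.13 kg or so; origin at the centre of its underside, z up out of its open top. Flat rim 22 mm wide, upper face at z = +30 mm, thin skirt from its edge down to z = +19.5 mm. The pull tab stands on the rim at the -x, +y corner. Seated, its origin is 36 mm above the stack's, axes alike
- tab (a point): middle of the pull tab of the tray, at (-55, +80, +44) mm in the tray's frame, axes as the tray's. An upright plate 8 mm thick, 26 mm wide, from the rim (z = +30 mm) to z = +58 mm; broad faces towards and away from the tray's middle: pinch it from above across its 8 mm, along the tray's (-1, +1, 0). Nothing beside it is higher than the rim
- far_corner (a point): underside of the rim at the corner farthest from the tab, at (+65, -90, +26) mm in the tray's frame; the point about which the tray tips when it is peeled. Seated, it is 62 mm above the counter
- stack: the three nested lower trays under the tabbed one, loose on the counter, together about 3 kg: 130 (x) x 180 (y) mm, 54 mm high to the uppermost rim, with a shoulder up to 62 mm on which the top tray's rim rests; origin at the centre of its underside. It clings to the top tray over the first 5 mm of rise (10 to 16 N straight up, 7 to 11 N peeled)
- other_stack: a second, equal stack of four nested trays (66 mm high, 130 (x) x 180 (y) mm, about 3 kg, loose) whose top tray has no tab; leave it alone; origin at the centre of its underside
- order_pad: pale order pad lying flat, 150 (x) x 88 (y) x 11 mm, fixed; the tray is to be held over it; origin at the centre of its underside
- salt_shaker: glass shaker with grey cap and white contents, 44 mm wide, 90 mm high, loose, bystander; origin at the centre of its underside
- sugar_shaker: glass shaker with grey cap and dark contents, 44 mm wide, 90 mm high, loose, bystander; origin at the centre of its underside
- tape_roll: brown roll of tape lying flat, 93 mm wide, 48 mm high, loose, bystander; origin at the centre of its underside
- syrup_jug: syrup jug with a dark handle, 73 x 95 mm, 131 mm high, loose, bystander; origin at the centre of its underside

How it is judged (in metres and radians):
On the way:
1. the tabbed corner is lifted so that the tray tips by 6 degrees or more while its opposite corner still rests in the stack (within 8 mm of its seat) (angle between tray's own z axis and vertical above 0.105 rad and z of far_corner in the frame of stack between 0.05 and 0.07 m and z of tab in the frame of stack above 0.095 m and contact force between the fingers and tray above 0.5 N), for 0.1 s.
At the end, for the whole second after the job is handed in: the fingers hold the tray by its tab, its centre within 50 mm of the order pad's centre seen from above, its underside 90 to 310 mm above the counter, right way up and within 11 degrees of level, still and touching neither pad, jug nor stacks; the lower trays stand within 30 mm of where they were (horizontal distance between tray and order_pad below 0.05 m and height (world z) of tray between 0.09 and 0.31 m and angle between tray's own z axis and vertical below 0.2 rad and contact force between the fingers and tray above 1 N and distance between the grasp point and tab below 0.04 m and contact force between tray and order_pad below 0.1 N and contact force between tray and syrup_jug below 0.1 N and contact force between tray and other_stack below 0.1 N and contact force between tray and stack below 0.1 N and linear speed of tray below 0.05 m/s and angle between stack's own z axis and vertical below 0.05 rad and distance of stack from where it was at the start of the episode below 0.03 m); the arm keeps its last pose, push and grip.
It fails at once if the lower trays are shifted more than 30 mm or lifted or tipped with the top one (distance of stack from where it was at the start of the episode above 0.03 m or angle between stack's own z axis and vertical above 0.08 rad).
It fails at once if the stack without a tab is shifted more than 30 mm (distance of other_stack from where it was at the start of the episode above 0.03 m).
It fails at once if a shaker, the tape roll or the syrup jug is shifted more than 40 mm or knocked over (distance of any of salt_shaker, sugar_shaker, tape_roll, syrup_jug from where it was at the start of the episode above 0.04 m or angle between any of salt_shaker, sugar_shaker, tape_roll, syrup_jug's own z axis and vertical above 0.4 rad).
It also fails if it takes over 35 s, if anything falls off the work surface, if the arm or the gripper's body presses on something with over 40 N, if the wrist force passes 120 N, or if a joint passes its speed limit or range.

## Working session

There is one attempt and no reset: what is moved stays moved. The work goes in short steps, Python scripts to look and compute and a tool call to move; the robot and the scene stay as the last step left them, time stands still between calls to the robot, and variables do not carry over. Pictures are saved under pics/ and viewed, at most 10 in all, crops included, and the job is handed in when it is done.

Besides the shell and the picture viewer there is one more tool, called by a JSON object that holds its "name" and its "arguments". drive_tool: Moves the arm, as the interface text tells. Its arguments: {"type":"object","properties":{"moves":{"type":"array"},"force":{"type":"number"}},"required":["moves"]}

```bash
mkdir -p pics; ls
python3 - <<'E'
from cell import sensors, vision, workorder, env
import cv2,numpy as np,pickle
d={}
for n in("scene","top"):
    c=vision.read_camera(n); d[n]=c
    cv2.imwrite(f"pics/{n}0.png",cv2.resize(c["image"][:,:,::-1],(768,576),interpolation=cv2.INTER_CUBIC))
    print(n,c["fx"],c["cx"],c["cy"],np.round(-c["R"].T@c["t"],3),np.round(c["R"],3).tolist())
pickle.dump(d,open("cams0.pkl","wb"))
o=sensors.get_obs();print(o)
E
```

```text
pics
scene 363.56261969210004 255.9214775899021 188.88600744945313 [-0.085  0.737  0.767] [[-0.68, -0.733, -0.004], [-0.442, 0.414, -0.795], [0.585, -0.539, -0.606]]
top 446.86251579227235 252.99962772380172 195.8789851852498 [0.47  0.127 1.683] [[0.017, -1.0, 0.008], [-0.997, -0.018, -0.071], [0.071, -0.007, -0.997]]
{'time_s': 0.1, 'qpos': array([65.15267685, 18.43392479, -4.0128232 , 83.16848001,  1.29546666,
       78.54197815, -3.26208628]), 'joint_velocities': array([ 0.20474967, -0.13442207,  0.03635817, -0.09261788, -0.02736446,
        0.06567471, -0.03155199]), 'effort': array([-1.10665896e-03, -4.92570877e+01, -4.06302055e-01, -3.13396382e+01,
       -6.40928792e-02,  3.95237573e-02,  1.00710258e-04]), 'tool_pos': array([ 0.2811336 , -0.58551198,  0.2295756 ]), 'tool_rot': array([-1.79900866e+02,  6.88389013e-03,  2.56523729e+01]), 'force': array([-0.41760124, -0.93728443,  0.67857962]), 'wrist_torque': array([-0.02427959, -0.00559048,  0.00302554]), 'grasp_force': 0.0, 'grip_width': 0.08738113715609422}
```

View pics/scene0.png

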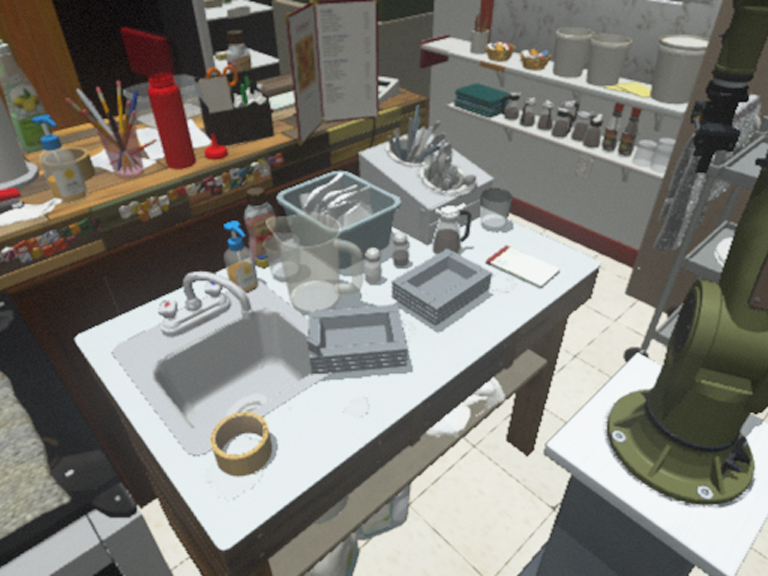

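View pics/top0.png

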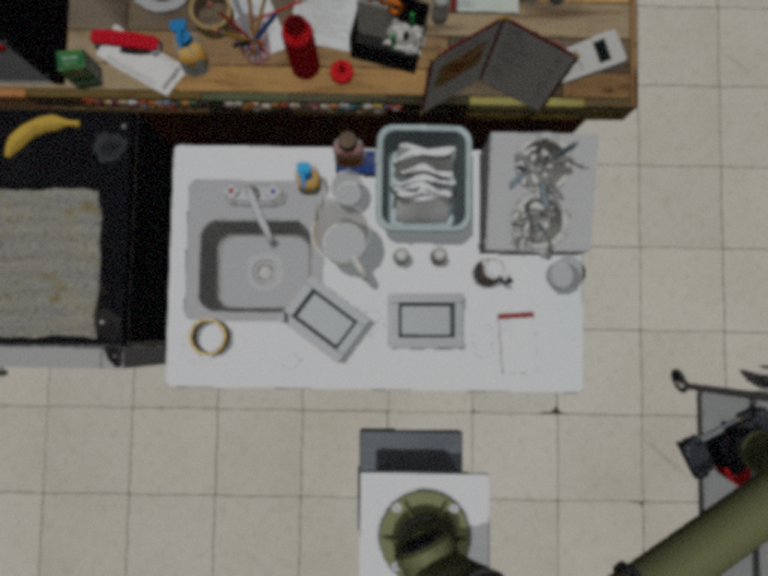

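The scene view shows two tray stacks: one near (358,340), the other near (441,287). The pad is at (528,265), the jug at (450,230), the shakers at (373,265) and (401,250), and the tape at (240,440). In the top view the stacks are at (328,318) and (427,321) and the pad at (517,345). I can't tell which stack has the tab, so I'll enlarge them.

Run:
```python
import cv2,numpy as np,pickle
d=pickle.load(open("cams0.pkl","rb"))
a=d["scene"]["image"][155:265,195:345,::-1]; b=d["top"]["image"][180:250,180:320,::-1]
a=cv2.resize(a,(750,550),interpolation=cv2.INTER_CUBIC)
b=cv2.resize(b,(784,392),interpolation=cv2.INTER_CUBIC)
cv2.imwrite("pics/a.png",a);cv2.imwrite("pics/b.png",b)
```

```text
(no output)
```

View pics/a.png

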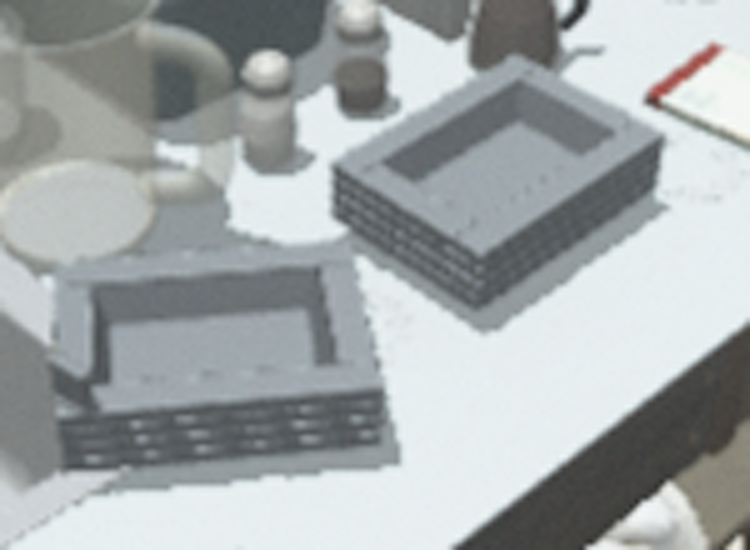

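View pics/b.png

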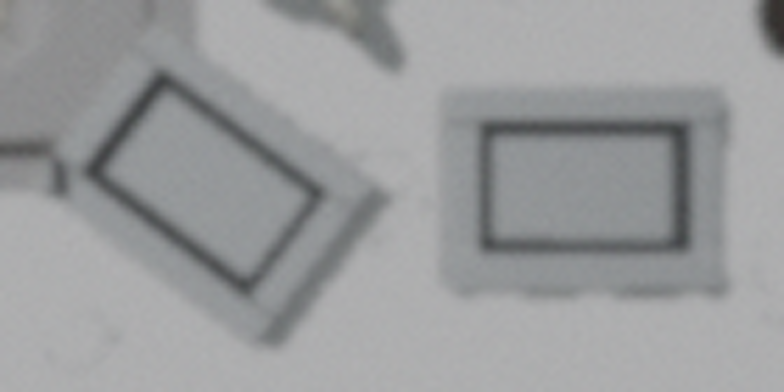

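Crop a shows the tab as a dark upright plate at the left stack's near-left corner, at crop (75,380), or full scene pixel (210,231). In crop b that is the left corner at (62,178), or full top pixel (191,212). Next I'll measure that stack, the pad and the tab.

```bash
cat > h.py <<'E'
import cv2,numpy as np,pickle
from cell import sensors, vision, workorder, env
def ray(c,u,v):
    C=-c["R"].T@c["t"]; d=c["R"].T@np.array([(u-c["cx"])/c["fx"],(v-c["cy"])/c["fy"],1]); return C,d
def plane(c,u,v,z):
    C,d=ray(c,u,v); return C+d*(z-C[2])/d[2]
def proj(c,X):
    p=c["R"]@np.asarray(X)+c["t"]; return np.array([c["fx"]*p[0]/p[2]+c["cx"],c["fy"]*p[1]/p[2]+c["cy"]])
def tri(c1,p1,c2,p2):
    C1,d1=ray(c1,*p1);C2,d2=ray(c2,*p2)
    s=np.linalg.lstsq(np.c_[d1,-d2],C2-C1,rcond=None)[0]; A=C1+d1*s[0];B=C2+d2*s[1]
    return (A+B)/2,np.linalg.norm(A-B)
E
python3 - <<'E'
from h import *
d=pickle.load(open("cams0.pkl","rb"));t=d["top"];s=d["scene"]
g=cv2.cvtColor(t["image"],cv2.COLOR_RGB2GRAY)
def inner(x0,y0,x1,y1,z):
    m=np.zeros_like(g); sub=g[y0:y1,x0:x1]
    k=sub<np.median(sub)-35; m[y0:y1,x0:x1]=k*255
    cs,_=cv2.findContours(m,cv2.RETR_EXTERNAL,cv2.CHAIN_APPROX_NONE)
    c=max(cs,key=lambda c:cv2.minAreaRect(c)[1][0]*cv2.minAreaRect(c)[1][1]); r=cv2.minAreaRect(c)
    P=np.array([plane(t,*p,z) for p in cv2.boxPoints(r)])
    e=P[1]-P[0];f=P[2]-P[1]
    print("rect",r,"centre",P.mean(0).round(4),"sides",np.linalg.norm(e).round(4),np.linalg.norm(f).round(4),"ang",np.degrees(np.arctan2([e[1],f[1]],[e[0],f[0]])).round(1))
    return P.mean(0)
print("med",np.median(g[195:235,195:240]))
c=inner(194,191,240,234,.066); inner(263,200,306,226,.066)
print("tab tri",tri(t,(191,211.5),s,(210,230)))
# red-edge pad: top view white pad corner estimates
print("pad",[plane(t,u/1.5,v/1.5,.011).round(3).tolist() for u,v in((499,313),(534,313),(537,372),(501,374))])
print("pad scene",[plane(s,u/1.5,v/1.5,.011).round(3).tolist() for u,v in((486,258),(503,246),(560,270),(541,284))])
print("jug rim",plane(t,492/1.5,270/1.5,.131).round(3),"pitcher tri",tri(t,(335/1.5,225/1.5),s,(305/1.5,230/1.5)))
E
```

```text
med 150.0
rect ((215.79541015625, 212.126220703125), (37.49933624267578, 23.838863372802734), 36.52885055541992) centre [0.524  0.2502 0.066 ] sides 0.0861 0.1362 ang [ -35.2 -125.5]
rect ((284.0, 213.0), (22.0, 36.0), 90.0) centre [0.5251 0.0033 0.066 ] sides 0.1306 0.0797 ang [ -89.  -179.5]
tab tri (array([0.52622156, 0.34051499, 0.07996973]), np.float64(0.00654024246954622))
pad [[0.546, -0.183, 0.011], [0.548, -0.271, 0.011], [0.401, -0.278, 0.011], [0.395, -0.189, 0.011]]
pad scene [[0.55, -0.185, 0.011], [0.554, -0.258, 0.011], [0.399, -0.273, 0.011], [0.398, -0.195, 0.011]]
jug rim [ 0.641 -0.144  0.131] pitcher tri (array([0.72722671, 0.21577659, 0.18116226]), np.float64(0.012566592002791614))
```

```bash
cat >> h.py <<'E'
from scipy.spatial.transform import Rotation as Ro
def rpy(r,p,y): return Ro.from_euler("xyz",[r,p,y],degrees=True)
def rel(p0,R0,p1,R1):
    return (R0.inv().apply(np.array(p1)-p0)*1000).round(1).tolist()+(R0.inv()*R1).as_rotvec().round(4).tolist()
E
python3 - <<'E'
from h import *
d=pickle.load(open("cams0.pkl","rb"))
for n in d:
    for z in(.066,.094): print(n,z,proj(d[n],[.5254,.347,z]).round(1))
p0=np.array([.281,-.586,.231]);R0=rpy(180,0,25.65);R1=rpy(180,0,9.7)
for q in([.62,-.2,.27],[.62,.1,.25],[.5254,.347,.18],[.5254,.347,.125]): print(q,rel(p0,R0,q,R1))
E
```

```text
scene 0.066 [209.9 235.1]
scene 0.094 [209.1 227.6]
top 0.066 [189.  211.2]
top 0.094 [187.9 211. ]
[0.62, -0.2, 0.27] [472.7, -201.2, -39.0, 0.0, -0.0, 0.2784]
[0.62, 0.1, 0.25] [602.5, -471.7, -19.0, 0.0, -0.0, 0.2784]
[0.5254, 0.347, 0.18] [624.2, -735.3, 51.0, 0.0, -0.0, 0.2784]
[0.5254, 0.347, 0.125] [624.2, -735.3, 106.0, 0.0, -0.0, 0.2784]
```

{"name": "drive_tool", "arguments": {"moves": [{"x":473,"y":-201,"z":-39,"rz":0.278,"fingers":-1},{"x":473,"y":-201,"z":-39,"rz":0.278,"fingers":-1},{"x":473,"y":-201,"z":-39,"rz":0.278,"fingers":-1},{"x":473,"y":-201,"z":-39,"rz":0.278,"fingers":-1},{"x":473,"y":-201,"z":-39,"rz":0.278,"fingers":-1},{"x":473,"y":-201,"z":-39,"rz":0.278,"fingers":-1},{"x":473,"y":-201,"z":-39,"rz":0.278,"fingers":-1},{"x":473,"y":-201,"z":-39,"rz":0.278,"fingers":-1},{"x":602,"y":-472,"z":-19,"rz":0.278,"fingers":-1},{"x":602,"y":-472,"z":-19,"rz":0.278,"fingers":-1},{"x":602,"y":-472,"z":-19,"rz":0.278,"fingers":-1},{"x":602,"y":-472,"z":-19,"rz":0.278,"fingers":-1},{"x":602,"y":-472,"z":-19,"rz":0.278,"fingers":-1},{"x":624,"y":-735,"z":51,"rz":0.278,"fingers":-1},{"x":624,"y":-735,"z":51,"rz":0.278,"fingers":-1},{"x":624,"y":-735,"z":51,"rz":0.278,"fingers":-1},{"x":624,"y":-735,"z":51,"rz":0.278,"fingers":-1},{"x":624,"y":-735,"z":51,"rz":0.278,"fingers":-1},{"x":624,"y":-735,"z":51,"rz":0.278,"fingers":-1},{"x":624,"y":-735,"z":51,"rz":0.278,"fingers":-1}]}}

```text
invalid input at $.moves[0]: expected keys x, y, z, rx, ry, rz, fingers
```

{"name": "drive_tool", "arguments": {"moves": [{"x":473,"y":-201,"z":-39,"rx":0,"ry":0,"rz":0.278,"fingers":-1},{"x":473,"y":-201,"z":-39,"rx":0,"ry":0,"rz":0.278,"fingers":-1},{"x":473,"y":-201,"z":-39,"rx":0,"ry":0,"rz":0.278,"fingers":-1},{"x":473,"y":-201,"z":-39,"rx":0,"ry":0,"rz":0.278,"fingers":-1},{"x":473,"y":-201,"z":-39,"rx":0,"ry":0,"rz":0.278,"fingers":-1},{"x":473,"y":-201,"z":-39,"rx":0,"ry":0,"rz":0.278,"fingers":-1},{"x":473,"y":-201,"z":-39,"rx":0,"ry":0,"rz":0.278,"fingers":-1},{"x":473,"y":-201,"z":-39,"rx":0,"ry":0,"rz":0.278,"fingers":-1},{"x":602,"y":-472,"z":-19,"rx":0,"ry":0,"rz":0.278,"fingers":-1},{"x":602,"y":-472,"z":-19,"rx":0,"ry":0,"rz":0.278,"fingers":-1},{"x":602,"y":-472,"z":-19,"rx":0,"ry":0,"rz":0.278,"fingers":-1},{"x":602,"y":-472,"z":-19,"rx":0,"ry":0,"rz":0.278,"fingers":-1},{"x":602,"y":-472,"z":-19,"rx":0,"ry":0,"rz":0.278,"fingers":-1},{"x":624,"y":-735,"z":51,"rx":0,"ry":0,"rz":0.278,"fingers":-1},{"x":624,"y":-735,"z":51,"rx":0,"ry":0,"rz":0.278,"fingers":-1},{"x":624,"y":-735,"z":51,"rx":0,"ry":0,"rz":0.278,"fingers":-1},{"x":624,"y":-735,"z":51,"rx":0,"ry":0,"rz":0.278,"fingers":-1},{"x":624,"y":-735,"z":51,"rx":0,"ry":0,"rz":0.278,"fingers":-1},{"x":624,"y":-735,"z":51,"rx":0,"ry":0,"rz":0.278,"fingers":-1},{"x":624,"y":-735,"z":51,"rx":0,"ry":0,"rz":0.278,"fingers":-1}]}}

```text
time_s: 2.6
tool_pos: [0.5269, 0.3448, 0.1795]
tool_rot: [179.9, -0.0, 9.6]
force: [0.4, -0.0, 0.7]
grip_width: 0.087
grasp_force: 0.0
```

{"name": "drive_tool", "arguments": {"moves": [{"x":0,"y":0,"z":30,"rx":0,"ry":0,"rz":0,"fingers":-0.4},{"x":0,"y":0,"z":60,"rx":0,"ry":0,"rz":0,"fingers":-0.4},{"x":0,"y":0,"z":60,"rx":0,"ry":0,"rz":0,"fingers":-0.4},{"x":0,"y":0,"z":60,"rx":0,"ry":0,"rz":0,"fingers":-0.4}]}}

```text
time_s: 3.1
tool_pos: [0.5271, 0.346, 0.1209]
tool_rot: [-180.0, -0.1, 9.6]
force: [0.3, -0.1, -0.5]
grip_width: 0.0622
grasp_force: 0.0
```

Run:
```python
from h import *
c=vision.read_camera("scene")
a=c["image"][165:265,160:300,::-1]
cv2.imwrite("pics/c.png",cv2.resize(a,(784,560),interpolation=cv2.INTER_CUBIC))
o=sensors.get_obs();print(o["tool_pos"],o["tool_rot"],o["grip_width"])
print(proj(c,o["tool_pos"]+[0,0,-.008]))
```

```text
[0.52710062 0.3465387  0.12130771] [-1.79963945e+02 -1.47459847e-01  9.64005511e+00] 0.061832832509017825
[208.20752062 221.83621462]
```

View pics/c.png

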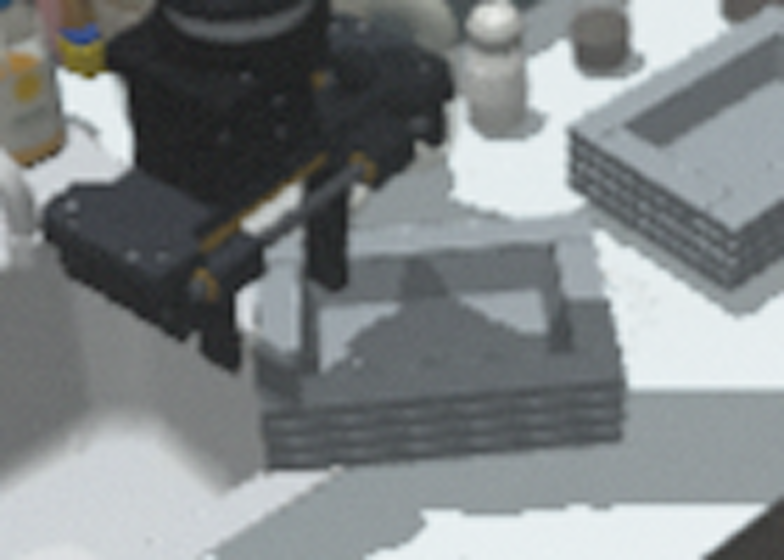

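The two fingertips are at crop (220,368) and (328,285), either side of the tab at (278,370), and the gap is centred on it. I'll descend and pinch.

{"name": "drive_tool", "arguments": {"moves": [{"x":0,"y":0,"z":22,"rx":0,"ry":0,"rz":0,"fingers":-0.4},{"x":0,"y":0,"z":43,"rx":0,"ry":0,"rz":0,"fingers":-0.4},{"x":0,"y":0,"z":43,"rx":0,"ry":0,"rz":0,"fingers":-0.4},{"x":0,"y":0,"z":43,"rx":0,"ry":0,"rz":0,"fingers":0.4},{"x":0,"y":0,"z":43,"rx":0,"ry":0,"rz":0,"fingers":0.6},{"x":0,"y":0,"z":43,"rx":0,"ry":0,"rz":0,"fingers":1},{"x":0,"y":0,"z":43,"rx":0,"ry":0,"rz":0,"fingers":1},{"x":0,"y":0,"z":43,"rx":0,"ry":0,"rz":0,"fingers":1},{"x":0,"y":0,"z":43,"rx":0,"ry":0,"rz":0,"fingers":1},{"x":0,"y":0,"z":43,"rx":0,"ry":0,"rz":0,"fingers":1}], "force": 45}}

```text
time_s: 4.4
tool_pos: [0.5253, 0.3484, 0.0766]
tool_rot: [-179.9, -0.0, 9.7]
force: [0.6, 5.3, -2.6]
grip_width: 0.0079
grasp_force: 45.0
```

Run:
```python
from h import *
o=sensors.get_obs();p0=o["tool_pos"];R0=rpy(*o["tool_rot"]);print(o)
Y=rpy(0,0,-35.3); far=np.array([.524,.250,.036])+Y.apply([.065,-.09,.026])
r=Y.apply([-.12,.17,0]);r/=np.linalg.norm(r);a=np.cross(r,[0,0,1])
for th in(1,2,3,5,7,9,10,11):
    Q=Ro.from_rotvec(a*np.radians(th)); print(th,rel(p0,R0,far+Q.apply(p0-far),Q*R0))
```

```text
{'time_s': 4.4, 'qpos': array([  -9.96672673,   26.10148208,  -32.70067532,   95.05395359,
         15.31250513,   63.27884822, -127.17983413]), 'joint_velocities': array([-0.06170794,  0.02915818,  0.00544433,  0.00819171, -0.05889716,
        0.08120317,  0.09096947]), 'effort': array([  2.03486525, -49.3116796 ,  -5.37326619, -26.99736536,
         0.97869683,   1.11982584,   0.28327446]), 'tool_pos': array([0.52533353, 0.34839933, 0.07657015]), 'tool_rot': array([-1.79857626e+02, -3.26430653e-02,  9.74599784e+00]), 'force': array([ 0.59157968,  5.26435236, -2.60074118]), 'wrist_torque': array([ 0.95187482, -0.04226512, -0.22868649]), 'grasp_force': 45.01957613043487, 'grip_width': 0.007898049919734213}
1 [-0.0, 0.3, -3.7, 0.0172, 0.003, 0.0]
2 [-0.1, 0.6, -7.3, 0.0344, 0.006, 0.0]
3 [-0.2, 1.0, -10.9, 0.0516, 0.0089, 0.0]
5 [-0.3, 2.0, -18.2, 0.086, 0.0149, 0.0]
7 [-0.6, 3.2, -25.4, 0.1204, 0.0209, 0.0]
9 [-0.8, 4.7, -32.6, 0.1548, 0.0268, 0.0]
10 [-1.0, 5.5, -36.2, 0.172, 0.0298, 0.0]
11 [-1.1, 6.4, -39.7, 0.1892, 0.0328, 0.0]
```

{"name": "drive_tool", "arguments": {"moves": [{"x":0,"y":0.2,"z":-1.8,"rx":0.009,"ry":0.0015,"rz":0,"fingers":1},{"x":0,"y":0.3,"z":-3.7,"rx":0.017,"ry":0.003,"rz":0,"fingers":1},{"x":0,"y":0.5,"z":-5.5,"rx":0.026,"ry":0.0045,"rz":0,"fingers":1},{"x":-0.1,"y":0.6,"z":-7.3,"rx":0.034,"ry":0.006,"rz":0,"fingers":1},{"x":-0.2,"y":1,"z":-10.9,"rx":0.052,"ry":0.009,"rz":0,"fingers":1},{"x":-0.2,"y":1.5,"z":-14.5,"rx":0.069,"ry":0.012,"rz":0,"fingers":1},{"x":-0.3,"y":2,"z":-18.2,"rx":0.086,"ry":0.015,"rz":0,"fingers":1},{"x":-0.5,"y":2.6,"z":-21.8,"rx":0.103,"ry":0.018,"rz":0,"fingers":1},{"x":-0.6,"y":3.2,"z":-25.4,"rx":0.12,"ry":0.021,"rz":0,"fingers":1},{"x":-0.7,"y":4,"z":-29,"rx":0.138,"ry":0.024,"rz":0,"fingers":1},{"x":-0.8,"y":4.7,"z":-32.6,"rx":0.155,"ry":0.027,"rz":0,"fingers":1},{"x":-0.8,"y":4.7,"z":-32.6,"rx":0.155,"ry":0.027,"rz":0,"fingers":1},{"x":-0.8,"y":4.7,"z":-32.6,"rx":0.155,"ry":0.027,"rz":0,"fingers":1}]}}

```text
time_s: 6.02
tool_pos: [0.5256, 0.342, 0.1091]
tool_rot: [-171.1, -1.5, 9.6]
force: [-0.1, 0.3, -1.4]
grip_width: 0.0078
grasp_force: 45.0
```

Run:
```python
from h import *
c=vision.read_camera("scene")
a=c["image"][165:265,160:300,::-1]
cv2.imwrite("pics/d.png",cv2.resize(a,(784,560),interpolation=cv2.INTER_CUBIC))
o=sensors.get_obs();print(o["tool_pos"],o["tool_rot"],o["grip_width"],o["force"],o["qpos"])
```

```text
[0.5254502  0.34221141 0.10901597] [-171.11792513   -1.5272981     9.63012726] 0.00769529819993422 [ 0.73049916  0.96250067 -1.04543665] [  -1.25490421   21.26678993  -36.02221664   98.2896031     5.74878124
   59.13555652 -117.79870545]
```

View pics/d.png

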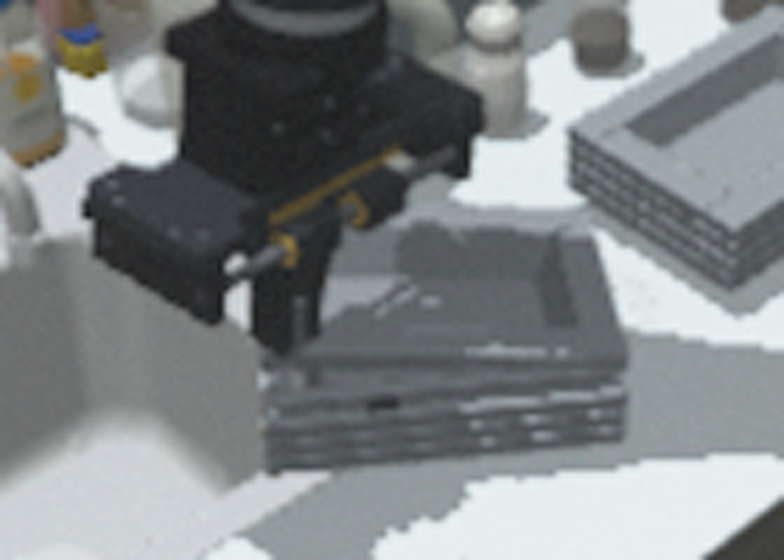

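The tray is tipped: its left end is about 9° up, and a gap shows along the front at crop (270–620, 350–400). I'll check the tilt numerically using the near-right and far-right corners.

Run:
```python
from h import *
c=pickle.load(open("cams0.pkl","rb"))["scene"]
Y=rpy(0,0,-35.3); o=np.array([.524,.250,.036]); far=o+Y.apply([.065,-.09,.026])
r=Y.apply([-.12,.17,0]);r/=np.linalg.norm(r);a=np.cross(r,[0,0,1])
for th in(0,6,9):
    Q=Ro.from_rotvec(a*np.radians(th))
    for k in([-.065,-.09,.03],[.065,-.09,.03],[-.043,-.068,.03]): 
        u=proj(c,far+Q.apply(o+Y.apply(k)-far)); print(th,k,((u-[160,165])*5.6).round(0))
# targets
R=rpy(-171.1,-1.5,9.6);p=np.array([.5256,.342,.1091])
pad=np.array([.474,-.230,0])
t=Y.apply([-.055,.080,.044]);print("tcp xy over pad same yaw",pad+t, "tray pts rel")
G=rpy(180,0,9.7)
for nm,q,RR in(("up",[.5256,.342,.26],R),("level",[.5256,.342,.28],G),("mid",[.53,.1,.28],G),("pad",[.4755,-.130,.27],G)): print(nm,rel(p,R,q,RR))
```

```text
0 [-0.065, -0.09, 0.03] [627. 374.]
0 [0.065, -0.09, 0.03] [587. 207.]
0 [-0.043, -0.068, 0.03] [576. 347.]
6 [-0.065, -0.09, 0.03] [629. 361.]
6 [0.065, -0.09, 0.03] [588. 207.]
6 [-0.043, -0.068, 0.03] [578. 334.]
9 [-0.065, -0.09, 0.03] [630. 355.]
9 [0.065, -0.09, 0.03] [588. 207.]
9 [-0.043, -0.068, 0.03] [579. 327.]
tcp xy over pad same yaw [ 0.47534104 -0.13292682  0.044     ] tray pts rel
up [4.0, -23.3, -149.0, 0.0, 0.0, 0.0]
level [4.5, -26.4, -168.8, -0.1553, -0.0263, 0.0003]
mid [-31.5, 209.9, -206.7, -0.1553, -0.0263, 0.0003]
pad [-123.9, 426.1, -232.9, -0.1553, -0.0263, 0.0003]
```

The tilt matches about 9° with the far corner still in its seat. Now I'll lift the tray off, level it and draw it back a little.

{"name": "drive_tool", "arguments": {"moves": [{"x":0,"y":-1,"z":-6,"rx":0,"ry":0,"rz":0,"fingers":1},{"x":0.4,"y":-2.3,"z":-15,"rx":0,"ry":0,"rz":0,"fingers":1},{"x":0.8,"y":-4.7,"z":-30,"rx":0,"ry":0,"rz":0,"fingers":1},{"x":1.3,"y":-7.8,"z":-50,"rx":0,"ry":0,"rz":0,"fingers":1},{"x":2,"y":-12,"z":-75,"rx":0,"ry":0,"rz":0,"fingers":1},{"x":2.7,"y":-16,"z":-100,"rx":0,"ry":0,"rz":0,"fingers":1},{"x":3.3,"y":-19.5,"z":-125,"rx":-0.03,"ry":-0.005,"rz":0,"fingers":1},{"x":4,"y":-23.3,"z":-149,"rx":-0.06,"ry":-0.01,"rz":0,"fingers":1},{"x":4.4,"y":-25.5,"z":-163,"rx":-0.09,"ry":-0.015,"rz":0,"fingers":1},{"x":4.5,"y":-26.4,"z":-169,"rx":-0.12,"ry":-0.02,"rz":0,"fingers":1},{"x":-10,"y":-29,"z":-169,"rx":-0.155,"ry":-0.026,"rz":0,"fingers":1},{"x":-30,"y":-32,"z":-170,"rx":-0.155,"ry":-0.026,"rz":0,"fingers":1},{"x":-50,"y":-35.5,"z":-170,"rx":-0.155,"ry":-0.026,"rz":0,"fingers":1},{"x":-50,"y":-35.5,"z":-170,"rx":-0.155,"ry":-0.026,"rz":0,"fingers":1},{"x":-50,"y":-35.5,"z":-170,"rx":-0.155,"ry":-0.026,"rz":0,"fingers":1}]}}

```text
time_s: 7.95
tool_pos: [0.4705, 0.3412, 0.2809]
tool_rot: [179.9, -0.1, 9.7]
force: [0.6, 1.2, -0.1]
grip_width: 0.0077
grasp_force: 45.0
```

Run:
```python
from h import *
c=vision.read_camera("scene")
cv2.imwrite("pics/e.png",cv2.resize(c["image"][60:300,100:400,::-1],(750,600),interpolation=cv2.INTER_CUBIC))
o=sensors.get_obs();print(o["tool_pos"],o["tool_rot"],o["grip_width"],o["force"],o["qpos"])
p=o["tool_pos"];R=rpy(*o["tool_rot"]);G=rpy(180,0,9.7)
print(rel(p,R,[.475,.1,.28],G),rel(p,R,[.4753,-.133,.26],G))
```

```text
[0.47078431 0.34114025 0.28080129] [ 1.79960293e+02 -4.35466154e-02  9.68294610e+00] 0.007584623606118583 [ 0.25760986 -0.342726   -0.07700968] [  -5.75355682   11.98389512  -38.14346487   87.77682194    7.48473425
   82.79261374 -124.54495416]
[-36.4, 238.4, 0.9, 0.0007, -0.0008, -0.0003] [-75.3, 468.1, 21.1, 0.0007, -0.0008, -0.0003]
```

View pics/e.png

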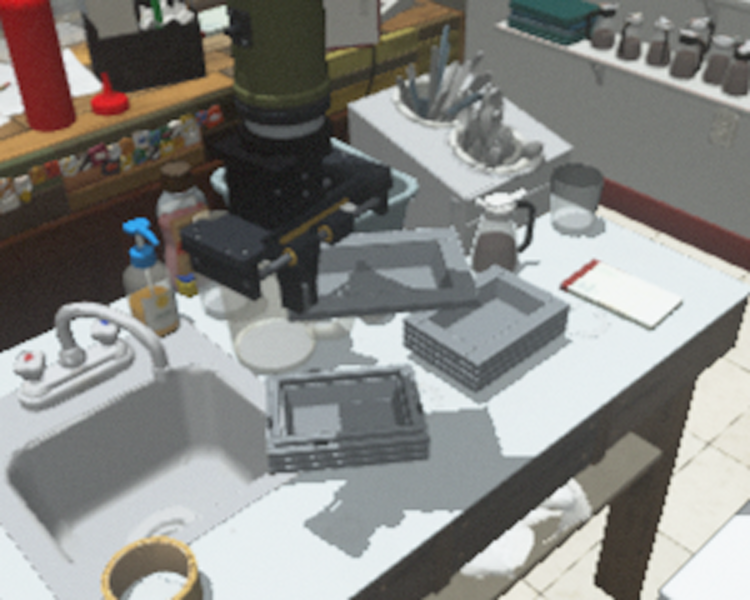

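The tray hangs level from the tab at crop (390,275). The lower trays at (347,420) and the other stack are undisturbed. Next I'll carry it to the pad.

{"name": "drive_tool", "arguments": {"moves": [{"x":-2,"y":13,"z":0,"rx":0,"ry":0,"rz":0,"fingers":1},{"x":-6,"y":38,"z":0,"rx":0,"ry":0,"rz":0,"fingers":1},{"x":-10,"y":68,"z":0,"rx":0,"ry":0,"rz":0,"fingers":1},{"x":-15,"y":98,"z":0,"rx":0,"ry":0,"rz":0,"fingers":1},{"x":-20,"y":128,"z":0,"rx":0,"ry":0,"rz":0,"fingers":1},{"x":-24,"y":158,"z":0,"rx":0,"ry":0,"rz":0,"fingers":1},{"x":-29,"y":188,"z":0,"rx":0,"ry":0,"rz":0,"fingers":1},{"x":-33,"y":218,"z":0,"rx":0,"ry":0,"rz":0,"fingers":1},{"x":-38,"y":248,"z":0,"rx":0,"ry":0,"rz":0,"fingers":1},{"x":-43,"y":278,"z":0,"rx":0,"ry":0,"rz":0,"fingers":1},{"x":-48,"y":308,"z":0,"rx":0,"ry":0,"rz":0,"fingers":1},{"x":-53,"y":338,"z":4,"rx":0,"ry":0,"rz":0,"fingers":1},{"x":-58,"y":368,"z":8,"rx":0,"ry":0,"rz":0,"fingers":1},{"x":-63,"y":398,"z":12,"rx":0,"ry":0,"rz":0,"fingers":1},{"x":-68,"y":425,"z":16,"rx":0,"ry":0,"rz":0,"fingers":1},{"x":-72,"y":448,"z":19,"rx":0,"ry":0,"rz":0,"fingers":1},{"x":-74,"y":461,"z":21,"rx":0,"ry":0,"rz":0,"fingers":1},{"x":-75,"y":468,"z":21,"rx":0,"ry":0,"rz":0,"fingers":1},{"x":-75,"y":468,"z":21,"rx":0,"ry":0,"rz":0,"fingers":1},{"x":-75,"y":468,"z":21,"rx":0,"ry":0,"rz":0,"fingers":1}]}}

```text
time_s: 10.5
tool_pos: [0.4756, -0.1314, 0.2603]
tool_rot: [-180.0, -0.1, 9.8]
force: [-0.1, -0.5, -0.9]
grip_width: 0.0075
grasp_force: 45.0
```

{"name": "drive_tool", "arguments": {"moves": [{"x":0,"y":0,"z":0,"rx":0,"ry":0,"rz":0,"fingers":1},{"x":0,"y":0,"z":0,"rx":0,"ry":0,"rz":0,"fingers":1},{"x":0,"y":0,"z":0,"rx":0,"ry":0,"rz":0,"fingers":1},{"x":0,"y":0,"z":0,"rx":0,"ry":0,"rz":0,"fingers":1}]}}

```text
time_s: 11.0
tool_pos: [0.4755, -0.1323, 0.2601]
tool_rot: [180.0, -0.1, 9.7]
force: [-0.2, -0.5, -1.0]
grip_width: 0.0078
grasp_force: 45.0
```

Run:
```python
from h import *
c=vision.read_camera("scene");t=vision.read_camera("top")
a=cv2.resize(c["image"][90:290,130:400,::-1],(540,400)); b=cv2.resize(t["image"][130:260,120:400,::-1],(540,250))
b=cv2.copyMakeBorder(b,0,150,0,0,cv2.BORDER_CONSTANT)
im=cv2.resize(np.hstack([a,b]),(800,296)); cv2.imwrite("pics/f.png",im)
o=sensors.get_obs();print(o["time_s"],o["tool_pos"],o["tool_rot"],o["grip_width"],o["force"],o["joint_velocities"].round(2),o["grasp_force"])
```

```text
11.1 [ 0.47541883 -0.13238071  0.26009882] [ 1.79994804e+02 -5.37997996e-02  9.72260076e+00] 0.00768863168010224 [ 0.0062924   0.87698643 -0.94943735] [ 0.05 -0.02  0.04  0.17  0.05 -0.02  0.04] 44.998147347941995
```

View pics/f.png

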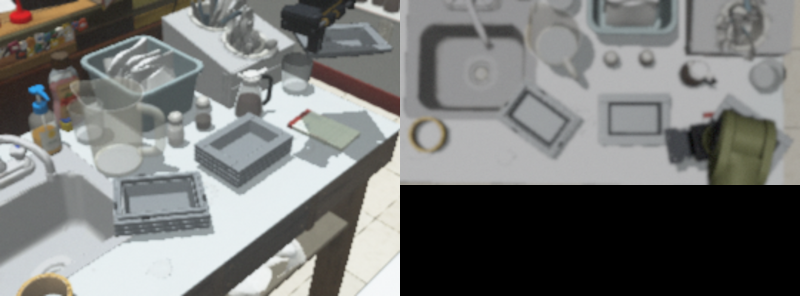

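The tray is held level at (355,38) in the left panel, above the pad, and everything else stands in place. Handing in.

```bash
python3 -c "
from cell import workorder
print(workorder.sign_off())"
```

```text
the job is handed in; nothing more can be done
None
```

The tabbed tray was peeled off tab corner first (about 9° tip) and handed in at 11 s, held level by its tab about 22 cm above the counter and centred over the order pad; the pictures show nothing else moved, though sign-off returned no verdict.

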